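# Isolate the supply and pull the fuse

### The job

Switch the isolator off by pushing its toggle fully over to the other side, then press the sprung winged cap of the fuse holder down and twist it anticlockwise until it springs free. Set the cap in the round dish, wing upwards, then take out the fuse, put it in the rectangular tray, and leave everything at rest; do not drop the cap or the fuse.

Things in the scene. Friction and masses are not known exactly. Their poses are not given: they have to be found in the camera images.
- isolator (a joint): Toggle lever of the isolator: 0 = on (leaning to the -x of isolator_base), 1.0 rad = fully off (leaning to +x of isolator_base). Stays where it is left; a light push (about 1 N) moves it.
- isolator_tip (a point): Centre of the black ball (26 mm across) at the end of the steel toggle, 80 mm from its pivot; about 92 mm above the bench when on or off, 102 mm half way.
- isolator_base: Grey isolator housing fixed to the bench, 70 x 50 x 25 mm, origin under its centre. The toggle pivots above its centre, 22 mm up, about the y axis, so its ball swings about 77 mm along x in all. Can stand at any yaw within 0.35 rad.
- holder: Black fuse holder fixed to the bench, 90 x 90 x 50 mm, origin under its centre, z up. On it a round brass collar 55 mm across, its top 70 mm up, with a bayonet mouth. The fuse stands on a spring in a vertical bore in the middle. (Another black block with a flat round cap and no wing, near the far side of the bench, is a spare: not part of the job.)
- holder_mouth (a point): Centre of the collar's top, 70 mm up. Bayonet: a spring pushes the locked cap up with 14 N. To free it press it down 5.5 to 7.5 mm (about 17 N; it bottoms at 7.5 mm), turn it anticlockwise seen from above by 1.0 to 1.2 rad (stop at about 1.24), then let it up: it rises 8 mm above its locked height and lifts straight off. Unpressed, a catch stops it turning.
- cap: Grey loose bayonet cap, 43 mm tall, origin at the centre of its underside, z up. Flange 54 mm across, 16.5 to 27 mm up. Below it a hollow plug 31 mm across with two lugs along x (42 mm over both) at the very bottom. Locked: origin about 61 mm above the bench, x axis about 0.53 rad anticlockwise (from above) of the holder's x. The fuse's top reaches 22 mm into the plug.
- cap_wing (a point): Centre of the top of the cap's wing, a bar standing on the flange: 50 mm long (along the cap's x), 14 mm wide (y), 16 mm tall (27 to 43 mm above the cap's origin). Fingers can straddle it and press on the flange either side.
- fuse: Loose white ceramic cartridge fuse with steel ends, 22 mm across, 58 mm long, origin at the centre of one end, axis along z; starts upright in the holder under the cap (hidden), origin at the lower end. Once the cap is off, its spring holds it with its upper 21 mm proud of the collar (top 91 mm above the bench); it lifts straight out by 58 mm or so.
- dish: Round steel dish fixed to the bench, 120 mm across at the rim, 18 mm high, floor 4 mm up, origin under its centre. Stands to the left or right of the holder.
- tray: Rectangular grey tray fixed to the bench, 160 (x) x 115 (y) x 25 mm, walls 4 mm and floor about 4 mm, origin under its centre. Another fuse lies along y in its +x end (45 mm from the centre); the -x half is empty. On the other side of the holder from the dish.

How it is judged:
By the outcome, as a careful person would: the job done as asked, in the order asked, and still so for the second after the job is handed in, with the robot touching nothing.
It also fails if it takes over 72 s, if anything falls off the work surface, if the arm or the gripper's body presses on something with over 40 N, if the wrist force passes 120 N, or if a joint passes its speed limit or range.

### The arm

A 7-joint arm with a two-finger parallel gripper is mounted at the origin on the work surface. World frame = base frame: x ahead of the robot, y to its left, z up, the work surface at z = 0. Lengths are in m, angles in rad, forces in N, time in s.
With the tool pointing down it reaches from about 0.375 to 0.925 m from the base axis. Payload 3.1 kg.
Tool frame: the origin (TCP) lies on the centre line of the jaws, within the pads' length; the fingertips stand 14 mm ahead of it and the grasp point (between the pads) lies 5 mm behind it; z points along the fingers, y is the line along which they close (so a half turn about z gives the same grasp; the last joint's range is limited). The gripper opens to 85 mm and grips with 20 to 120 N. Pads are 22 mm wide; open, the fingers measure 114 mm over their backs; the gripper's body (76 mm by 85 mm) begins 54 mm behind the grasp point. The pads swing forward as they close: fully open they stand 13 mm farther back than shut.
Start: joints at [1.011, 0.383, 0.044, 1.598, -0.018, 1.161, -0.05], TCP at [0.29, -0.582, 0.245] pointing down, gripper open.
Joint ranges: [-2.61, 2.61], [-0.41, 2.15], [-1.48, 1.57], [0, 2.5], [-1.57, 4.71], [0.05, 1.97], [-2.85, 2.85]. Speed limits (rad/s): [2.79, 2.79, 3.14, 3.14, 3.14, 3.14, 3.14].

### API

Orientations are given as a unit quaternion [x, y, z, w].
In Python, from bench import ctrl gives the robot as it stands. Calls block until the motion is done:
- ctrl.move_ptp(position, orientation): joint-space move of the TCP to a pose.
- ctrl.movel(position, orientation=None, speed=0.15): straight line of the TCP; orientation=None keeps the orientation; speed is the mean speed in m/s.
- ctrl.move_j(angles): joint-space move.
- ctrl.move_gripper(opening, effort=None): finger opening in m; effort is the grip in N (None keeps the last); returns when the fingers have stopped.
- ctrl.pause(seconds).
- ctrl.inverse_kinematics(position, orientation): joint angles nearest the present ones, or None.
- ctrl.read_camera(name): name is "side" or "top" or "wrist"; returns (picture, depth): 480x640x3 uint8, red, green, blue; 480x640 float32, m along the optical axis (not along the pixel's ray), 0 where there is no reading.
- ctrl.camera_params(name): a dict with "K" (3x3 intrinsics, pixels), "dist_coeffs" ([k1, k2, p1, p2, k3] as OpenCV has them; the pictures are not rectified), "camera_from_world" (4x4, takes a point from world to camera coordinates). Camera axes: x right, y down, z forward; pixel columns grow to the right and rows downward; lengths in m; the calibration is good to about 2 mm. A picture is of the moment at which its call begins: read the wrist's pose just before it. camera_params takes no time and is no camera call; for the wrist camera it gives the pose at the moment of the call.
A pose or a line that the arm cannot do raises ctrl.MotionError and nothing moves.
- ctrl.sign_off(): hands the job in; it is judged then, once.
Trained networks look in the newest picture that a camera, given by its name, has taken for a name from the list of things; names that differ only in an ending like _2 or _b are one class to them, and where a whole thing is asked for, a point or a joint stands for the part that bears it (a point fixed in the world has none). Each returns a list of dicts, best first, with "score" (0 to 1); they miss things now and then, are a little off and sometimes report something else, mostly with a low value. They report only what shows in the picture. A call takes as long as a camera call.
- ctrl.look_for(camera, name): "rect" ([left, top, right, bottom] in pixels, round what is visible of it).
- ctrl.outline_of(camera, name): "region" (480x640 bool, what is visible of it) and "rect" ([left, top, right, bottom] in pixels, round what is visible of it).
Readings, each from a call of its own:
- ctrl.read_time_s(): time.
- ctrl.read_qpos(): joint angles.
- ctrl.read_joint_vel(): joint speeds.
- ctrl.read_effort(): joint torques, N m.
- ctrl.read_eef_pos(): TCP position.
- ctrl.read_tcp_rot(): TCP orientation.
- ctrl.read_ft_force(): force on the tool from outside, world axes, zero at the start.
- ctrl.read_ft_torque(): the same for the moment, N m.
- ctrl.read_finger_gap(): finger opening in m.
- ctrl.read_grasp_force(): force on a finger pad.
Only numpy, scipy, OpenCV 4.12 (cv2) and the standard library are available. Lean on these libraries where they do the work, as an engineer would, in place of code of your own. Each camera call takes 0.05 s, during which the arm holds its last target. There are 200 camera calls.

## Working session

There is one attempt and no reset: what is moved stays moved. The work goes in short steps, each a Python script; the robot and the scene stay as the last script left them, time stands still between calls to the robot, and variables do not carry over. Pictures are saved under pics/ and viewed, at most 10 in all, crops included, and the job is handed in when it is done.

```bash
ls; mkdir -p pics
cat > h.py <<'E'
import numpy as np, cv2
from bench import ctrl
def cloud(cam):
    P=ctrl.camera_params(cam); im,d=ctrl.read_camera(cam)
    K=np.array(P["K"]);D=np.array(P["dist_coeffs"]);T=np.linalg.inv(np.array(P["camera_from_world"]))
    v,u=np.mgrid[0:480,0:640]
    n=cv2.undistortPoints(np.stack([u,v],-1).reshape(-1,1,2).astype(np.float64),K,D).reshape(480,640,2)
    c=np.concatenate([n*d[...,None],d[...,None]],-1)
    w=c@T[:3,:3].T+T[:3,3]; w[d==0]=np.nan
    return im,w
def save(im,n): cv2.imwrite(f"pics/{n}.png",im[...,::-1])
E
python3 - <<'E'
from h import *
ims=[]
for c in ["top","side"]:
    im,w=cloud(c); save(im,c); ims.append(im); np.save(c,w)
    print(c,np.linalg.inv(np.array(ctrl.camera_params(c)["camera_from_world"]))[:3,3])
    for n in ["isolator_tip","isolator","isolator_base","holder","cap","cap_wing","dish","tray"]:
        for r in ctrl.outline_of(c,n)[:2]:
            m=r["region"]; p=w[m]; p=p[~np.isnan(p[:,0])]
            print(n,round(r["score"],2),np.round(r["rect"]),np.round(np.median(p,0),3),np.round(np.percentile(p,2,0),3),np.round(np.percentile(p,98,0),3)) if len(p) else print(n,r["score"])
print(ctrl.read_time_s(), ctrl.read_tcp_rot(),ctrl.read_finger_gap())
E
```

```text
bench.py
pics
top [0.33133498 0.01250683 1.05230963]
isolator_tip 0.65 [221. 202. 237. 219.] [0.594 0.154 0.101] [0.582 0.144 0.023] [0.628 0.172 0.109]
isolator 0.64 [221. 203. 240. 218.] [0.593 0.153 0.103] [0.582 0.144 0.036] [0.623 0.167 0.11 ]
isolator_base 0.74 [221. 185. 252. 226.] [0.618 0.147 0.025] [0.584 0.123 0.006] [0.66  0.172 0.107]
holder 0.66 [342. 226. 405. 293.] [ 0.51  -0.089  0.049] [ 0.471 -0.154 -0.   ] [ 0.572 -0.043  0.082]
cap 0.61 [361. 236. 390. 267.] [ 0.521 -0.097  0.088] [ 0.498 -0.122  0.08 ] [ 0.547 -0.073  0.105]
cap 0.18 [222. 202. 238. 218.] [0.594 0.153 0.102] [0.582 0.144 0.024] [0.623 0.167 0.11 ]
dish 0.8 [452. 248. 524. 312.] [ 0.483 -0.307  0.004] [ 0.428 -0.357 -0.001] [ 0.536 -0.251  0.019]
dish 0.21 [220. 202. 236. 217.] [0.594 0.154 0.102] [ 0.582  0.144 -0.001] [0.624 0.185 0.109]
side [0.06148329 0.42591723 0.77441087]
isolator_tip 0.59 [231. 260. 245. 277.] [0.588 0.161 0.1  ] [0.579 0.149 0.036] [0.615 0.171 0.108]
isolator 0.59 [237. 258. 244. 278.] [0.588 0.16  0.1  ] [0.579 0.108 0.   ] [0.662 0.171 0.108]
holder 0.71 [323. 222. 380. 268.] [ 0.498 -0.068  0.047] [ 0.466 -0.145  0.001] [ 0.555 -0.038  0.069]
cap 0.79 [340. 216. 364. 236.] [ 0.513 -0.088  0.089] [ 0.494 -0.113  0.079] [ 0.538 -0.069  0.105]
cap 0.58 [178. 327. 276. 430.] [0.445 0.306 0.004] [0.373 0.25  0.   ] [0.531 0.362 0.025]
cap_wing 0.97 [340. 213. 366. 236.] [ 0.513 -0.088  0.089] [ 0.494 -0.113  0.078] [ 0.541 -0.069  0.105]
cap_wing 0.6 [323. 220. 378. 269.] [ 0.498 -0.068  0.047] [ 0.466 -0.148 -0.   ] [ 0.558 -0.038  0.069]
dish 0.74 [398. 198. 446. 232.] [ 0.481 -0.306  0.004] [ 0.425 -0.356 -0.001] [ 0.534 -0.245  0.018]
tray 0.7 [178. 329. 275. 430.] [0.445 0.306 0.004] [0.373 0.25  0.   ] [0.531 0.362 0.025]
0.9 [9.73455311e-01 2.28877167e-01 1.49183018e-05 9.56755818e-06] 0.08589571789804214
```

View pics/top.png

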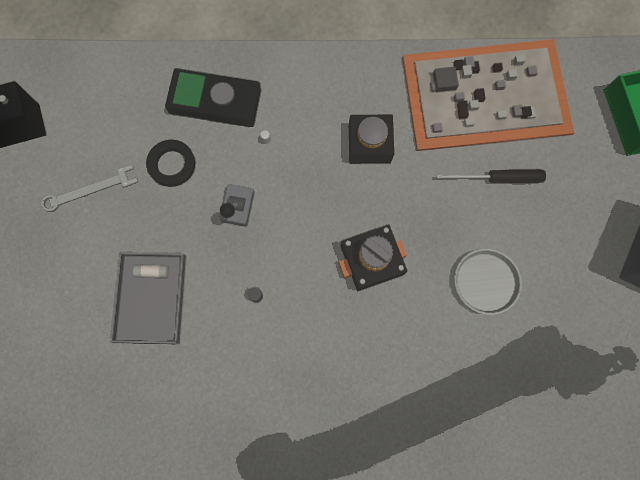

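View pics/side.png

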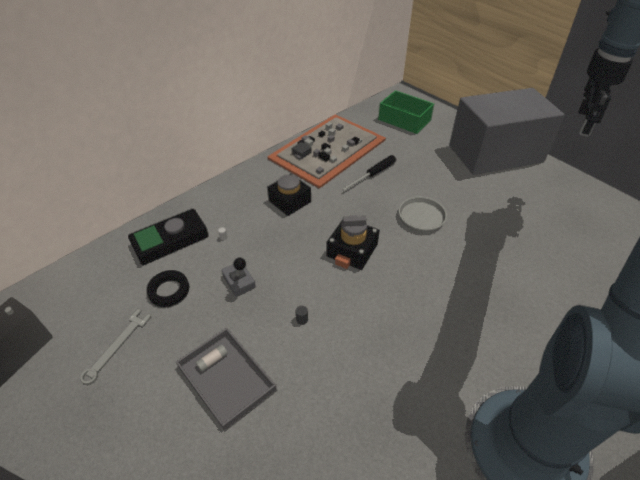

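The top view shows the isolator at about (238,205) with its ball at (228,210). The winged cap is at (376,252), the dish at (488,282), and the tray at (148,298) with a fuse in its far end. Next I'll refine the poses from the cloud, with a wrist look on the way.

```bash
cat >> h.py <<'E'
def quat(th):  # tool down, tool y axis (closing line) at world angle th
    from scipy.spatial.transform import Rotation as R
    y=np.array([np.cos(th),np.sin(th),0]); z=np.array([0,0,-1.]); x=np.cross(y,z)
    return R.from_matrix(np.stack([x,y,z],1)).as_quat()
def sel(w,c,r,z0,z1):
    p=w.reshape(-1,3); p=p[~np.isnan(p[:,0])]
    return p[(np.hypot(p[:,0]-c[0],p[:,1]-c[1])<r)&(p[:,2]>z0)&(p[:,2]<z1)]
def rect(p):
    (c,s,a)=cv2.minAreaRect((p[:,:2]*1000).astype(np.float32)); return np.round(c,1),np.round(s,1),round(a,1)
E
cat > meas.py <<'E'
from h import *
def report(w):
    for n,c,r,a,b in [("wing",(.52,-.097),.05,.098,.115),("flange",(.52,-.097),.04,.08,.094),("hold",(.515,-.095),.075,.04,.056),
      ("ball",(.594,.154),.03,.088,.115),("base",(.622,.145),.06,.018,.032),("dish",(.48,-.306),.08,.013,.023),("tray",(.452,.306),.12,.018,.03),("fuse",(.5,.306),.05,.014,.04)]:
        p=sel(w,c,r,a,b)
        if len(p)>8: print(n,len(p),*rect(p),"mean",np.round(p.mean(0)*1000,1),"max",np.round(np.percentile(p,98,0)*1000,1))
E
python3 - <<'E'
from meas import *
for c in ["top","side"]: print(c); report(np.load(c+".npy"))
q=quat(np.pi/2)
for xyz in [(.47,-.08,.33),(.52,.1,.3)]:
    ctrl.move_ptp(xyz,q); ctrl.pause(.3)
    im,w=cloud("wrist"); save(im,f"w{xyz[1]}"); np.save(f"w{xyz[1]}",w)
    print("wrist",xyz,ctrl.read_tcp_rot(),np.linalg.inv(np.array(ctrl.camera_params("wrist")["camera_from_world"]))[:3,3]); report(w)
print(ctrl.read_time_s())
cv2.imwrite("pics/w2.png",np.hstack([cv2.resize(cv2.imread(f"pics/w{y}.png"),(400,300)) for y in("-0.08","0.1")]))
E
```

```text
top
wing 255 [523.  -98.4] [49.6 14.9] 49.7 mean [522.3 -98.1 103. ] max [539.6 -77.7 106.5]
flange 548 [523.3 -98.4] [54.6 55. ] 58.5 mean [521.3 -96.8  87. ] max [548.6 -72.3  91.3]
hold 1704 [523.1 -98.3] [90.7 90.8] 19.1 mean [519.  -96.3  49.2] max [571.8 -49.   53.2]
ball 180 [593.1 155.7] [24.3 23.3] 88.7 mean [592.1 154.8 102.6] max [604.3 167.3 109.8]
base 714 [625.5 149.8] [49.9 70.7] 79.6 mean [627.1 145.7  24.5] max [660.1 173.9  31. ]
dish 539 [ 481.9 -303. ] [119.1 118.4] 50.8 mean [ 483.  -307.1   16.7] max [ 539.5 -244.9   21. ]
tray 1262 [455.7 303.4] [117.6 161.4] 88.1 mean [468.9 303.7  23.6] max [535.1 361.2  28. ]
fuse 571 [513.4 311.8] [45.5 88. ] 1.0 mean [509.  304.8  22.9] max [535.3 354.9  28.3]
side
wing 132 [520.8 -95.1] [47.9 15.7] 50.1 mean [520.  -93.9 102.4] max [537.1 -74.9 105.1]
flange 248 [519.3 -93.6] [51.9 54. ] 89.6 mean [511.9 -86.8  86.8] max [542.2 -69.1  92.7]
hold 795 [520.5 -95.2] [91.4 92. ] 19.6 mean [508.3 -82.6  48.5] max [562.8 -42.6  53.8]
ball 132 [590.1 160.3] [23.  23.2] 4.9 mean [588.1 161.3 100.8] max [601.  171.7 107.7]
base 45
[... 1382 characters left out ...]
50.6 mean [519.7 -95.7 103.8] max [538.  -76.  106.1]
flange 1754 [521.4 -95.6] [52.  56.8] 66.5 mean [516.7 -91.1  88.1] max [545.7 -70.9  92.8]
hold 4516 [520.7 -97.5] [90.5 92.3] 19.3 mean [514.8 -84.5  50.4] max [569.9 -44.6  53.6]
ball 610 [591.4 156. ] [24.3 24.1] 80.5 mean [589.  155.3 103.7] max [601.5 167.1 109. ]
base 1855 [624.  150.7] [50.7 70.4] 79.3 mean [621.1 146.7  25.5] max [657.8 176.5  30.4]
dish 374 [ 489.  -254.1] [20.6 86.5] 79.7 mean [ 486.8 -250.4   17.3] max [ 526.3 -243.3   20.1]
tray 4181 [453.6 303.6] [116.7 160.6] 88.4 mean [461.8 304.6  24.1] max [532.4 360.8  27.4]
fuse 1536 [511.6 310.4] [90.3 44.2] 88.0 mean [506.8 301.5  23.8] max [532.6 341.5  27.7]
4.3333
```

View pics/w2.png

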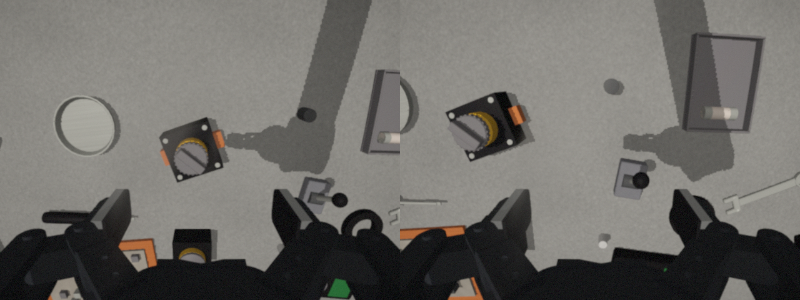

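The wrist views agree with the fixed cameras to within 2 mm: holder centre (521,-98), wing at 50°, isolator base (624,150) with yaw about -10.7°. The isolator toggle comes first.

Run:
```python
from h import *
c=np.array([.6238,.1505]); a=np.radians(-10.7); u=np.array([np.cos(a),np.sin(a)])
P=lambda s,z:np.r_[c+s*u,z]
q=quat(a+np.pi/2)
ctrl.move_gripper(0.0)
ctrl.move_ptp(P(-.092,.2),q); ctrl.movel(P(-.092,.098),speed=.12)
f0=np.array(ctrl.read_ft_force()); print("f0",f0)
ctrl.movel(P(-.058,.098),speed=.08); 
ctrl.movel(P(.008,.098),speed=.05); print(ctrl.read_ft_force()-f0)
s=.008
while s<.024:
    s+=.0015; ctrl.movel(P(s,.098),speed=.03); f=(ctrl.read_ft_force()-f0)[:2]@u; print(round(s,4),round(f,2),end="; ")
    if f<-7: break
ctrl.movel(P(s-.03,.098),speed=.1); ctrl.movel(P(s-.03,.2),speed=.2)
ctrl.move_gripper(.085)
for n,th in [("A",139.9),("B",-40.1)]:
    for d in (0,63): 
        j=ctrl.inverse_kinematics([.521,-.0977,.13],quat(np.radians(th+d))); print(n,d,None if j is None else np.round(j,3))
im,w=cloud("top"); p=sel(w,c,.07,.088,.115); b=p.mean(0); print("ball",b,(b[:2]-c)@u); print(ctrl.read_time_s())
```

```text
f0 [0.34579573 0.17252032 0.06427284]
[-0.24347252 -0.0626856  -0.3786942 ]
0.0095 -0.17; 0.011 -1.82; 0.0125 -0.85; 0.014 0.51; 0.0155 -0.28; 0.017 -3.38; 0.0185 -6.89; 0.02 -8.81; A 0 [ 0.837  0.436 -0.857  1.95   0.408  0.937  2.22 ]
A 63 [-0.913  0.8    1.377  2.023 -0.893  1.128 -1.87 ]
B 0 [ 0.342  0.314 -0.268  1.972  0.107  0.87  -0.682]
B 63 [ 0.533  0.342 -0.488  1.963  0.204  0.885  0.338]
ball [nan nan nan] nan
12.6417<stdin>:19: RuntimeWarning: Mean of empty slice.
  ret = um.true_divide(
```

Run:
```python
from h import *
c=np.array([.5208,-.0977]); q=quat(np.radians(-40.1))
ctrl.move_ptp(np.r_[c,.2],q); ctrl.move_gripper(.045,60)
b=np.array([.6238,.1505]); a=np.radians(-10.7); u=np.array([np.cos(a),np.sin(a)])
for cam in("top","side"):
    im,w=cloud(cam); p=sel(w,b,.07,.088,.115); print("ball",len(p),*(rect(p) if len(p)>5 else []),(np.array(rect(p)[0])/1000-b)@u)
ctrl.movel(np.r_[c,.106],speed=.1)
f0=np.array(ctrl.read_ft_force()); print("f0",f0)
ctrl.move_gripper(0,60); print("gap",ctrl.read_finger_gap(),ctrl.read_grasp_force(),ctrl.read_ft_force()-f0,ctrl.read_eef_pos())
z=.106
while z>.09:
    z-=.001; ctrl.movel(np.r_[c,z],speed=.03); f=ctrl.read_ft_force()-f0; print(round(z,4),np.round(f,1),round(ctrl.read_eef_pos()[2],4))
    if f[2]>23: break
print(ctrl.read_time_s(),ctrl.read_finger_gap())
```

```text
ball 169 [662.7 142.3] [23.8 24. ] 27.6 0.039746104031708404
ball 105 [660.6 146.1] [22.3 21.9] 89.6 0.036977084020501635
f0 [ 0.66198414 -0.21387933  0.7051437 ]
gap 0.011988308983939178 59.666218757629395 [-1.99517182 -1.01749367  3.45585534] [ 0.52143944 -0.09783658  0.10688719]
0.105 [-1.9  0.6  7.7] 0.1068
0.104 [-2.6  0.9 11.4] 0.1064
0.103 [-2.9  0.7 12.4] 0.1056
0.102 [-3.8  0.8 12.3] 0.1046
0.101 [-3.8  0.7 12.3] 0.1037
0.1 [-4.2 -0.6 13.1] 0.1028
0.099 [-4.2 -0.1 13.6] 0.1019
0.098 [-4.4  0.8 14.4] 0.1009
0.097 [-5.   0.3 14.2] 0.1
0.096 [-4.7  0.1 15.6] 0.0993
0.095 [-7.4  0.6 21.1] 0.0992
0.094 [-9.3  1.  27.2] 0.0992
19.025 0.011902442269994958
```

Run:
```python
from h import *
from scipy.spatial.transform import Rotation as R
c=np.array([.5208,-.0977])
ang=lambda:np.degrees(np.arctan2(*R.from_quat(ctrl.read_tcp_rot()).as_matrix()[[1,0],1]))
ctrl.movel(np.r_[c,.0967],speed=.03)
j=np.array(ctrl.inverse_kinematics(np.r_[c,.0967],quat(np.radians(-40.1)))); print(np.round(j-ctrl.read_qpos(),3))
a0=ang(); s=1; t=0
while t<1.12:
    t=min(t+.1,1.13); k=j.copy(); k[6]+=s*t; ctrl.move_j(k); a=ang()
    tq=ctrl.read_ft_torque()[2]; e=ctrl.read_eef_pos()
    print(round(t,2),round(a-a0,1),"tz",round(tq,2),np.round(ctrl.read_ft_force(),1),np.round(e,4))
    if t<.15 and a<a0: s=-1;t=0
    if abs(tq)>3: break
print(ctrl.read_time_s(),ctrl.read_finger_gap())
```

```text
[-0.     0.004  0.001  0.004  0.    -0.004 -0.   ]
0.1 5.7 tz 0.05 [-4.5 -0.4 16. ] [ 0.5226 -0.098   0.0999]
0.2 11.5 tz 0.06 [-3.8 -0.3 16.2] [ 0.5227 -0.098   0.0998]
0.3 17.2 tz 0.05 [-3.4  0.1 16.2] [ 0.5227 -0.0981  0.0999]
0.4 22.9 tz 0.07 [-3.6 -0.3 16.3] [ 0.5228 -0.098   0.0999]
0.5 28.7 tz 0.04 [-4.2 -0.  15.9] [ 0.5228 -0.0981  0.0999]
0.6 34.4 tz 0.04 [-4.2 -0.1 14.8] [ 0.5229 -0.0982  0.0999]
0.7 40.1 tz 0.06 [-3.7  0.2 15.5] [ 0.5229 -0.0983  0.0999]
0.8 45.8 tz 0.04 [-3.9  0.9 15.2] [ 0.5229 -0.0983  0.0999]
0.9 51.6 tz 0.02 [-3.  -0.4 16.1] [ 0.5229 -0.0983  0.0999]
1.0 57.3 tz 0.03 [-3.6  1.  14.4] [ 0.523  -0.0981  0.0999]
1.1 63.0 tz 0.07 [-3.3 -0.7 15.3] [ 0.523  -0.0981  0.1   ]
1.13 64.7 tz -0.07 [-3.7 -0.3 15. ] [ 0.523  -0.0982  0.1   ]
22.275 0.012472664410171615
```

Run:
```python
from h import *
c=np.array([.5208,-.0977])
for z in (.1,.104,.108,.113,.12,.135,.16,.21):
    ctrl.movel(np.r_[c,z],speed=.05 if z<.13 else .1); print(z,np.round(ctrl.read_ft_force(),1),np.round(ctrl.read_eef_pos(),4),round(ctrl.read_finger_gap(),4))
im,w=cloud("side"); p=sel(w,c,.03,.06,.3)
print("heights",np.histogram(p[:,2],bins=np.arange(.06,.3,.01)))
save(cv2.resize(im[150:300,260:460],(800,600)),"lift"); print(ctrl.read_time_s())
```

```text
0.1 [-2.4  0.7 15.3] [ 0.523  -0.0982  0.1032] 0.0126
0.104 [-2.1  0.7 13.6] [ 0.523  -0.0981  0.107 ] 0.0121
0.108 [-1.5 -0.2 11.3] [ 0.5229 -0.0981  0.1106] 0.0122
0.113 [ 0.3 -0.5  7.9] [ 0.5227 -0.0981  0.1146] 0.0121
0.12 [ 0.6 -0.8 -1.9] [ 0.5201 -0.0976  0.1194] 0.0124
0.135 [-0.6 -0.6 -0.7] [ 0.5211 -0.0977  0.1352] 0.0122
0.16 [-0.6 -0.3 -1.8] [ 0.5211 -0.0977  0.1602] 0.0121
0.21 [-0.4 -0.1 -1.1] [ 0.5204 -0.0977  0.2095] 0.0123
heights (array([234,  64,  54,  33,   0,   0,   0,   0,   0,   0,  39,   5, 195,
       103, 145,  69,  72,  71, 126,  55,  71, 115, 106]), array([0.06, 0.07, 0.08, 0.09, 0.1 , 0.11, 0.12, 0.13, 0.14, 0.15, 0.16,
       0.17, 0.18, 0.19, 0.2 , 0.21, 0.22, 0.23, 0.24, 0.25, 0.26, 0.27,
       0.28, 0.29]))
24.9667
```

View pics/lift.png

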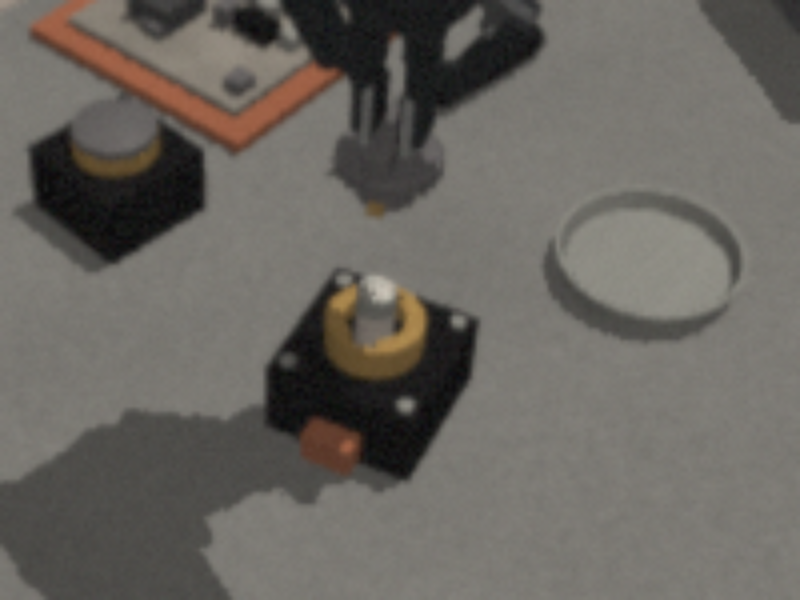

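The cap is off and held level at about (390,165) in the crop. The fuse stands in the collar at (378,300). Now I'll set the cap in the dish.

Run:
```python
from h import *
d=np.array([.480,-.302]); q=ctrl.read_tcp_rot()
ctrl.movel(np.r_[d,.15],speed=.15); ctrl.movel(np.r_[d,.058],speed=.08)
ctrl.pause(.2); f0=np.array(ctrl.read_ft_force()); z=.058
while z>.040:
    z-=.001; ctrl.movel(np.r_[d,z],speed=.03); f=ctrl.read_ft_force()-f0
    if f[2]>4: break
print("contact",z,f,ctrl.read_eef_pos(),ctrl.read_finger_gap())
ctrl.move_gripper(.022); ctrl.pause(.2); ctrl.move_gripper(.05)
ctrl.movel(np.r_[d,.17],speed=.12)
# to fuse, out of the way of top view first
im,w=cloud("side"); p=sel(w,d,.05,.008,.1); print("cap top",np.percentile(p[:,2],[50,90,98]))
save(cv2.resize(im[150:300,330:530],(800,600)),"dish")
for r in ctrl.outline_of("side","fuse")[:3]:
    p=w[r["region"]]; print("fuse",r["score"],r["rect"],np.nanmedian(p,0))
for cam in("top","side"):
    im,w=cloud(cam); p=sel(w,(.521,-.0977),.03,.084,.1); print(cam,len(p),*(rect(p) if len(p)>5 else []),p.max(0) if len(p) else "")
    p=sel(w,(.521,-.0977),.07,.04,.056); print(rect(p))
print(ctrl.read_time_s())
```

```text
contact 0.048999999999999995 [-1.83291905  0.20877604  7.25028231] [ 0.48009276 -0.30204735  0.04980199] 0.012478627918858487
cap top [0.03031113 0.04578754 0.04805339]
fuse 0.45 [348.3, 219.2, 354.6, 236.2] [ 0.51763393 -0.08946546  0.08272057]
fuse 0.38 [219.5, 234.8, 236.1, 272.7] [0.65130967 0.15015163 0.08216439]
top 142 [523.6 -98.1] [20.3 21.6] 45.7 [ 0.53483761 -0.08737237  0.09485793]
(array([523.2, -98.2]), array([90.9, 90.6]), 19.3)
side 78 [521.2 -95.2] [19.8 24.4] 44.9 [ 0.53177424 -0.0844224   0.09242359]
(array([521. , -96.4]), array([91.8, 96.4]), 18.5)
32.5083
```

View pics/dish.png

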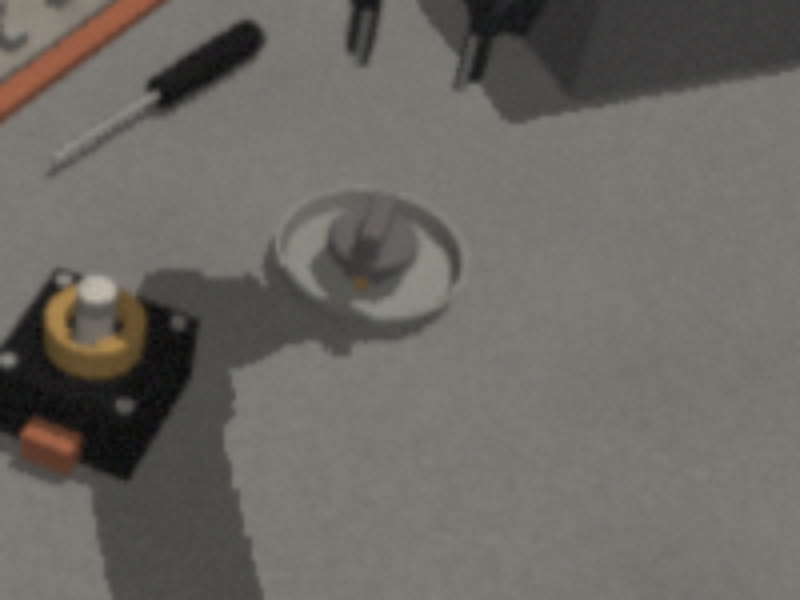

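The cap sits upright in the dish, wing up, at (370,240). Now the fuse.

Run:
```python
from h import *
c=np.array([.5212,-.0977]); q=quat(np.radians(50)); t=np.array([.413,.303])
ctrl.move_ptp(np.r_[c,.17],q); ctrl.movel(np.r_[c,.0865],speed=.1)
f0=np.array(ctrl.read_ft_force()); ctrl.move_gripper(0,50)
print("grip",ctrl.read_finger_gap(),ctrl.read_grasp_force(),ctrl.read_ft_force()-f0,ctrl.read_eef_pos())
ctrl.movel(np.r_[c,.12],speed=.05); print(ctrl.read_ft_force()-f0)
ctrl.movel(np.r_[c,.21],speed=.12)
im,w=cloud("side"); save(cv2.resize(im[150:300,260:460],(800,600)),"fuse")
print(ctrl.read_finger_gap(),ctrl.read_time_s())
for th in(50,90): print(np.round(ctrl.inverse_kinematics(np.r_[t,.2],quat(np.radians(th))),2))
```

```text
grip 0.019697276501062577 48.8323974609375 [-1.1740989   0.5650425   2.98987727] [ 0.52202504 -0.09778375  0.08744406]
[ 0.26701444  0.22208313 -1.95971528]
0.019977159801648815 36.475
[-0.05  0.25 -0.74  1.94  0.2   1.02 -0.  ]
[ 0.02  0.27 -0.82  1.94  0.23  1.03  0.67]
```

View pics/fuse.png

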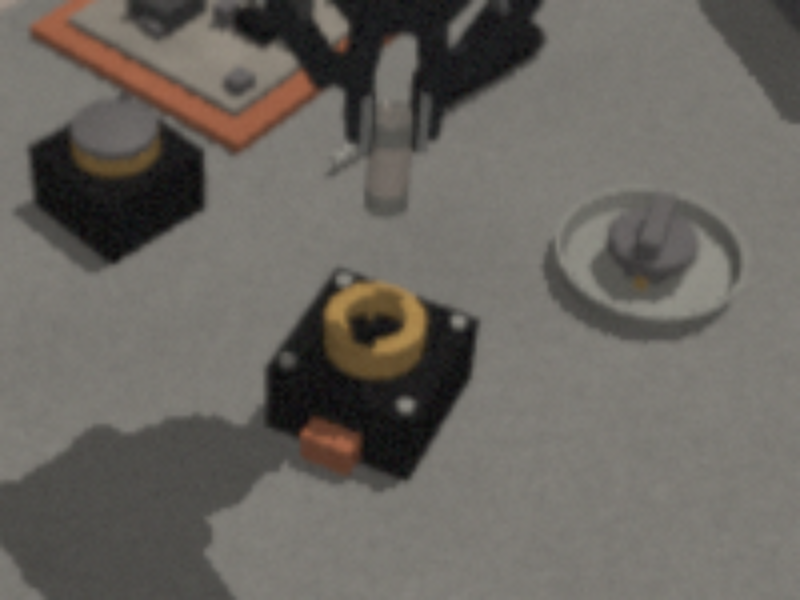

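The fuse is out and hanging vertically in the jaws at (390,160), and the holder is empty. I'll stand it in the empty half of the tray.

Run:
```python
from h import *
t=np.array([.413,.303]); q=quat(np.radians(50))
ctrl.move_ptp(np.r_[t,.2],q); ctrl.movel(np.r_[t,.066],speed=.12); ctrl.pause(.3)
f0=np.array(ctrl.read_ft_force()); z=.066
while z>.048:
    z-=.0007; ctrl.movel(np.r_[t,z],speed=.03); f=ctrl.read_ft_force()-f0
    if f[2]>2.5: break
print("contact",z,f,ctrl.read_eef_pos(),ctrl.read_finger_gap())
ctrl.pause(.3); ctrl.move_gripper(.028); ctrl.pause(.2); ctrl.move_gripper(.05)
ctrl.movel(np.r_[t,.2],speed=.08)
ctrl.move_ptp([.42,.1,.3],q); ctrl.pause(.3)
im,w=cloud("side"); save(im,"end")
p=sel(w,t,.04,.05,.09); print("fuse top",len(p),rect(p) if len(p)>5 else "",p.max(0) if len(p) else "")
p=sel(w,(.6238,.1505),.07,.088,.115); print("ball",rect(p) if len(p)>5 else "")
print(ctrl.read_time_s())
```

```text
contact 0.057599999999999985 [-3.38773914 -0.1994785   6.36494741] [0.41321519 0.30325241 0.0584058 ] 0.020134815879841048
fuse top 166 (array([411.8, 305.1]), array([22.6, 22.9]), 74.0) [0.42412504 0.31676572 0.06414926]
ball (array([660.1, 145.6]), array([20.9, 22.8]), 2.7)
46.8583
```

View pics/end.png

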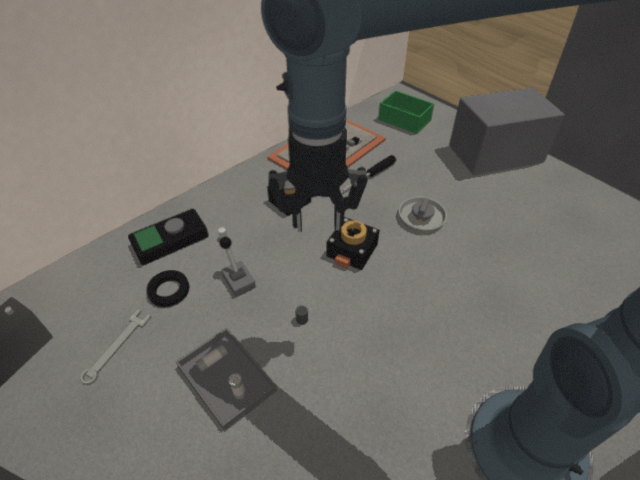

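The fuse stands upright in the empty half of the tray at (237,385). The toggle leans to off with its ball at (225,242), the cap is in the dish at (422,212), and the gripper is clear of everything.

```bash
python3 -c "
from bench import ctrl
print(ctrl.sign_off())"
```

```text
the job is handed in; nothing more can be done
None
```

I handed the job in at about 47 s of the 72 s: isolator fully off, cap wing-up in the dish, and the fuse standing upright in the empty half of the tray, with nothing dropped and the gripper clear; the sign-off gave no verdict.

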